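# Shift the turntable drive into third gear

### The arm

A 6-joint arm with a two-finger parallel gripper is mounted at the origin on a cart in front of the work surface, level with it; the furniture and walls round the work are solid. World frame = base frame: x ahead of the robot, y to its left, z up, the work surface at z = 0. Lengths are in mm, angles in rad, forces in N, time in s.
With the tool pointing down it reaches from about 325 to 1000 mm from the base axis. Payload 5.1 kg.
Tool frame: the origin (TCP) lies midway between the tips of the shut fingers; the grasp point (between the pads) lies 19 mm behind it; z points along the fingers, y is the line along which they close (so a half turn about z gives the same grasp; the last joint's range is limited). The gripper opens to 85 mm and grips with 20 to 120 N. Pads are 22 mm wide; open, the fingers measure 114 mm over their backs; the gripper's body (76 mm by 85 mm) begins 54 mm behind the grasp point. The pads swing forward as they close: fully open they stand 13 mm farther back than shut.
Start: joints at [1.125, 0.124, 1.65, -0, 1.367, -0.083], TCP at [230.701, 607.669, 231.322] pointing down, gripper open.
Joint ranges: [-2.61, 2.61], [-1.02, 2.33], [0.03, 2.71], [-1.35, 4.49], [0.32, 2.68], [-2.91, 2.91]. Speed limits (rad/s): [2.57, 2.57, 3.14, 3.14, 3.14, 3.14].

### API

Orientations are given as [roll, pitch, yaw] about the fixed x, y, z axes, in that order (R = Rz(yaw) Ry(pitch) Rx(roll)).
In Python, from rig import robot gives the robot as it stands. Calls block until the motion is done:
- robot.reach(position, orientation): joint-space move of the TCP to a pose.
- robot.move_straight(position, rot=None, velocity=150, force_limit=None): straight line of the TCP; rot=None keeps the orientation; velocity is the mean speed in mm/s. With force_limit (N) it stops when the force on the tool has changed by that much, and returns True; else False.
- robot.set_joints(angles): joint-space move.
- robot.grip(opening, squeeze=None): opening from 0.0 (shut) to 1.0 (fully open); squeeze is the grip in N (None keeps the last); returns when the fingers have stopped.
- robot.sleep(seconds).
- robot.ik(position, orientation): joint angles nearest the present ones, or None.
- robot.get_state(): the state.
- robot.camera(name): name is "scene" or "top"; returns (picture, depth): 480x640x3 uint8, blue, green, red; 480x640 float32, mm along the optical axis (not along the pixel's ray), 0 where there is no reading.
- robot.camera_params(name): a dict with "fx", "fy", "cx", "cy" (pixels), "world_from_camera" (4x4, takes a point from camera to world coordinates). Camera axes: x right, y down, z forward; pixel columns grow to the right and rows downward; lengths in mm; the calibration is good to about 2 mm. A picture is of the moment at which its call begins. camera_params takes no time and is no camera call.
A pose or a line that the arm cannot do raises robot.Unreachable and nothing moves.
- robot.hand_in(): hands the job in; it is judged then, once.
The state is a dict: "clock": time; "joint_pos": joint angles; "joint_vel": joint speeds; "joint_efforts": joint torques, N m; "tool_pos": TCP position; "ee_rot": TCP orientation; "ft_force": force on the tool from outside, world axes, zero at the start; "moment": the same for the moment, N m; "gripper_width": opening from 0.0 (shut) to 1.0 (fully open); "finger_force": force on a finger pad.
Only numpy, scipy, OpenCV 4.12 (cv2) and the standard library are available. Lean on these libraries where they do the work, as an engineer would, in place of code of your own. Each camera call takes 0.05 s, during which the arm holds its last target. There are 200 camera calls.

### The job

Set the turntable drive to third gear: push the upright lever of the grey selector box with the fingertips along its H-shaped gate, out of the left-hand slots, across the neutral lane to the right and then forward (away from the robot) until it is fully home in the third slot, the far right one marked with three dots. Only push the lever, never grip it between the fingers; do not let it dip into the fourth slot (near right) on the way, and leave it standing in third with the hand clear. Leave the things lying around the box where they are.

Things in the scene. Friction and masses are not known exactly. Their poses are not given: they have to be found in the camera images.
- selector: Gear selector box, fixed to the table: grey housing 150 (x) x 140 (y) x 80 mm high, steel gate plate on top. Origin: centre of its underside; x points forward (away from the robot, turned up to 0.3 rad either way), y left, z up. Gate: two slots along x, 15 mm left and right of the middle, 57 mm long, 14 mm wide, joined halfway by a 14 mm wide neutral lane along y.
- slot_3 (a point): Far end of the third slot, on top of the gate plate, where the stalk stands when home in third. Dots beside the slots: 1 = far left, 2 = near left, 3 = far right, 4 = near right. Two steel tongues, 15 mm wide with rounded corners, lie between the slots: the lever changes sides only in the neutral lane (about 5 mm play at the knob).
- knob (a point): Centre of the black knob on the lever's 10 mm steel stalk: 44 mm tall, 40 mm across, with four upright lobes (a plus from above, along the lever's x and y) and a cap whose top is 29 mm above this point. The stalk tilts about a pivot on the selector's z axis, 22 mm above its origin; the knob's centre is 142 mm from the pivot.
- lever_across (a joint): Sideways tilt a of the lever, rad: -0.27 = left stop (line of slots 1 and 2), 0 = middle, +0.27 = right stop (line of slots 3 and 4). Starts between -0.27 and -0.25. With s = lever_shift the knob's centre is at (142 sin s, -142 sin a cos s, 22 + 142 cos a cos s) mm in the selector's frame.
- lever_shift (a joint): Fore and aft tilt s of the lever, rad: +0.36 = far stop (fully forward, slots 1 and 3), 0 = neutral lane, -0.36 = near stop (slots 2 and 4). Starts anywhere from -0.34 to 0.34. About 1.5 to 3 N at the knob moves the lever either way; it stays where it is left (friction, no spring).
- lobe_far: Knob lobe on the far (+x) side, upright cylinder 18 mm thick, 44 mm tall; origin at its centre, 11 mm from the stalk's axis.
- lobe_near: Knob lobe on the near (-x) side, same size.
- lobe_left: Knob lobe on the left (+y) side, same size.
- lobe_right: Knob lobe on the right (-y) side, same size.
- amber_bottle: Bystander, loose: amber glass bottle with white cap, 61 mm thick, 122 mm tall, left of the box. Origin under its centre.
- petri_dish: Bystander, loose: glass dish 60 mm across, 13 mm high, left of the box. Origin under its centre.
- foam_block_1: Bystander, loose: white foam block 45 x 70 x 31 mm, right of the box. Origin under its centre.
- scale_bar: Bystander, loose: black and white scale bar 18 x 108 x 10 mm, right of the box. Origin under its centre.
- brush_2: Bystander, loose: wooden brush 36 x 192 x 21 mm lying in front of the box. Origin under its centre.

How it is judged (in metres and radians):
On the way:
1. the lever has been pushed across the neutral lane to the right-hand side (value of joint lever_across above 0.1 rad and value of joint lever_shift between -0.2 and 0.2 rad), for 0.02 s.
At the end, for the whole second after the job is handed in: The lever stands at rest fully forward in the third slot: lever_shift above 0.31 rad (stop at 0.36) and lever_across above 0.20 rad (stop at 0.27) (value of joint lever_across above 0.2 rad and value of joint lever_shift above 0.31 rad and velocity of joint lever_shift between -0.05 and 0.05 rad/s); the robot touches nothing.
It fails at once if the knob is gripped between the fingers (pressed on two opposite sides at once) ((contact force between the fingers and lobe_far above 1 N and contact force between the fingers and lobe_near above 1 N) or (contact force between the fingers and lobe_left above 1 N and contact force between the fingers and lobe_right above 1 N)).
It fails at once if the lever dips into the fourth slot (more than half of its travel) (value of joint lever_across above 0.1 rad and value of joint lever_shift below -0.18 rad).
It fails at once if a thing lying around the box is moved by more than 3 cm (distance of any of amber_bottle, petri_dish, foam_block_1, scale_bar, brush_2 from where it was at the start of the episode above 0.03 m).
It also fails if it takes over 59 s, if anything falls off the work surface, if the arm or the gripper's body presses on something with over 40 N, if the wrist force passes 120 N, or if a joint passes its speed limit or range.

## Working session

There is one attempt and no reset: what is moved stays moved. The work goes in short steps, each a Python script; the robot and the scene stay as the last script left them, time stands still between calls to the robot, and variables do not carry over. Pictures are saved under pics/ and viewed, at most 10 in all, crops included, and the job is handed in when it is done.

```bash
mkdir -p pics
python3 - <<'E'
from rig import robot
import cv2,numpy as np
for n in("scene","top"):
    p,d=robot.camera(n); cv2.imwrite(f"pics/{n}0.png",p); np.savez(f"{n}0.npz",d=d,p=p)
    print(n,{k:np.round(v,3).tolist() for k,v in robot.camera_params(n).items()})
E
```

```text
scene {'fx': 589.752, 'fy': 589.752, 'cx': 312.703, 'cy': 242.792, 'world_from_camera': [[0.876, -0.35, 0.333, 252.036], [-0.483, -0.611, 0.627, -539.502], [-0.016, -0.71, -0.704, 743.254], [0.0, 0.0, 0.0, 1.0]]}
top {'fx': 589.048, 'fy': 589.048, 'cx': 323.31, 'cy': 234.644, 'world_from_camera': [[0.018, -0.994, 0.109, 451.774], [-1.0, -0.02, -0.015, 9.514], [0.017, -0.109, -0.994, 1217.249], [0.0, 0.0, 0.0, 1.0]]}
```

View pics/top0.png

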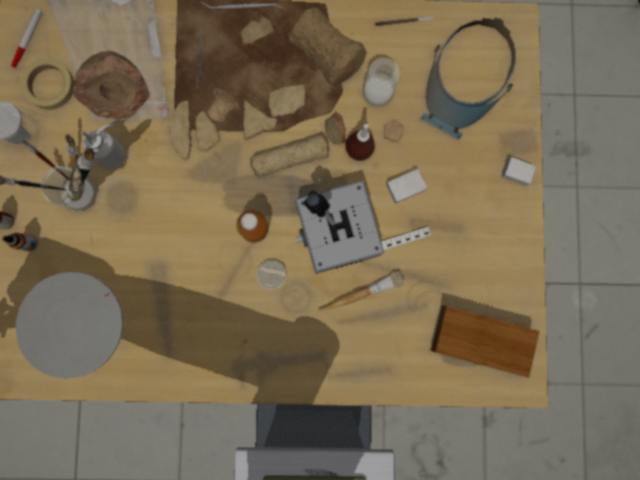

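View pics/scene0.png

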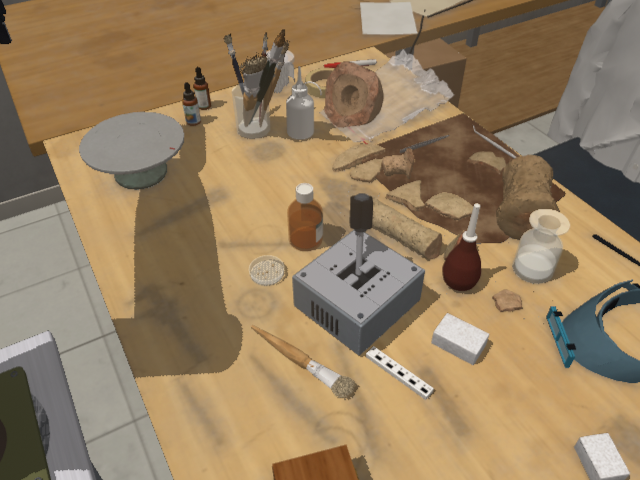

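The lever stands in or near slot 1: the knob is at about (317,203) in the top picture and the box centre at about (339,227). I'll enlarge both views.

```bash
cat > h.py <<'E'
import numpy as np
from rig import robot
def px(n,u,v,z):  # pixel -> world on plane height z
    c=robot.camera_params(n);T=np.array(c["world_from_camera"])
    r=T[:3,:3]@[(u-c["cx"])/c["fx"],(v-c["cy"])/c["fy"],1.];o=T[:3,3]
    return o+r*(z-o[2])/r[2]
def cloud(n,d):
    c=robot.camera_params(n);T=np.array(c["world_from_camera"])
    v,u=np.mgrid[:480,:640]
    P=np.stack([(u-c["cx"])/c["fx"]*d,(v-c["cy"])/c["fy"]*d,d],-1)
    return P@T[:3,:3].T+T[:3,3]
E
python3 - <<'E'
from h import *
import cv2
for n,(x,y,w,h) in {"top":(285,170,110,110),"scene":(285,180,150,175)}.items():
    z=np.load(n+"0.npz");p=z["p"];k=5 if n=="top" else 3.4
    cv2.imwrite(f"pics/{n}1.png",cv2.resize(p[y:y+h,x:x+w],None,fx=k,fy=k,interpolation=cv2.INTER_CUBIC))
    P=cloud(n,z["d"]);m=(z["d"]>0)&(abs(P[...,2]-80)<5);m[:y]=0;m[y+h:]=0;m[:,:x]=0;m[:,x+w:]=0
    Q=P[m];r=cv2.minAreaRect(Q[:,:2].astype(np.float32));print(n,"plate",r,np.median(Q[:,2]))
    m=(z["d"]>0)&(P[...,2]>125);m[:y]=0;m[y+h:]=0;m[:,:x]=0;m[:,x+w:]=0
    Q=P[m];print("knob",len(Q),np.percentile(Q,[2,50,98],axis=0).round())
    Q=Q[Q[:,2]>Q[:,2].max()-6];print("cap",Q.min(0).round(),Q.max(0).round(),Q.mean(0).round())
E
```

```text
top plate ((596.0867309570312, -38.423255920410156), (150.160888671875, 139.8713836669922), 16.77243995666504) 79.61673390623287
knob 461 [[605. -14. 141.]
 [623.   7. 172.]
 [644.  28. 182.]]
cap [612.  -4. 179.] [639.  21. 185.] [626.  10. 180.]
scene plate ((577.7623901367188, 19.209030151367188), (153.67041015625, 263.9508972167969), 16.395030975341797) 81.05245273967853
knob 818 [[603. -16. 130.]
 [619.  -3. 164.]
 [636.  22. 182.]]
cap [609.  -6. 178.] [637.  20. 184.] [624.   8. 180.]
```

View pics/top1.png

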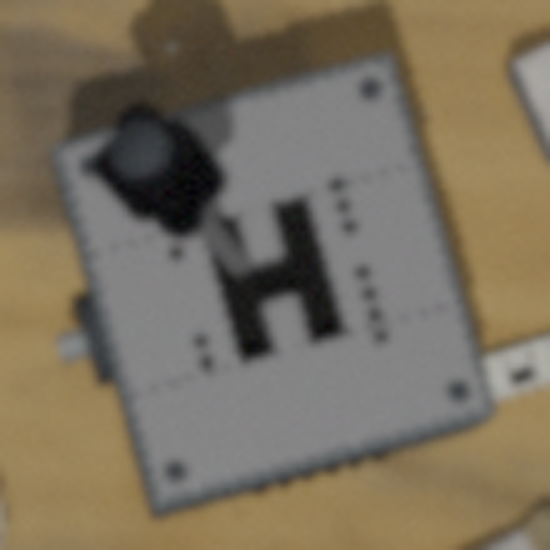

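View pics/scene1.png

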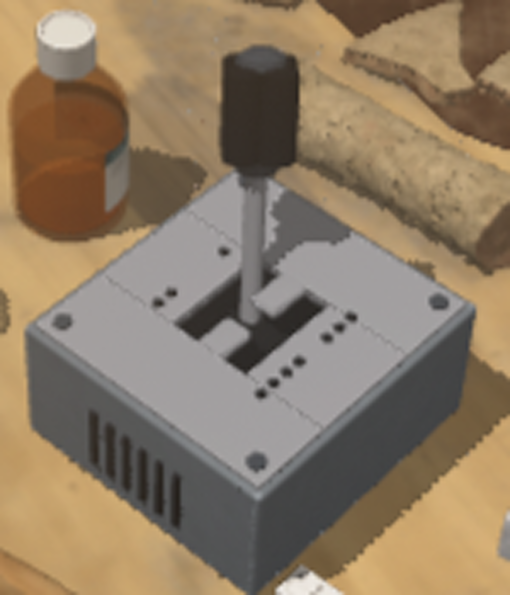

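```bash
cat >> h.py <<'E'
import cv2
O=np.array([596.,-38.]);YAW=.285
C,S=np.cos(YAW),np.sin(YAW);R=np.array([[C,-S],[S,C]])
ROT=[np.pi,0,YAW]
W=lambda x,y,z:[*(O+R@[x,y]),z]
def go(x,y,z,v=100,f=None): 
    r=robot.move_straight(W(x,y,z),ROT,velocity=v,force_limit=f);return r
def look(name=None,save=False):
    out=[]
    for n in("top","scene"):
        p,d=robot.camera(n);P=cloud(n,d)
        L=(P[...,:2]-O)@R
        m=(d>0)&(abs(L[...,0])<90)&(abs(L[...,1])<80)&(P[...,2]>140)&(P[...,2]<205)&(p.max(-1)<110)
        Q=np.c_[L[m],P[m][:,2]]
        if len(Q)>20:
            t=Q[Q[:,2]>np.percentile(Q[:,2],98)-5][:,:2];c=(t.min(0)+t.max(0))/2
            s=np.arcsin(c[0]/171);a=-np.arcsin(c[1]/171/np.cos(s))
            print(n,"cap local",c.round(1),"size",np.ptp(t,axis=0).round(),"s %.3f a %.3f"%(s,a))
        if save: cv2.imwrite(f"pics/{name}_{n}.png",p)
E
python3 - <<'E'
from h import *
look()
print(robot.ik(W(95,36,260),ROT))
robot.grip(0.0,20)
robot.reach(W(95,36,260),ROT)
print(robot.get_state()["joint_pos"],robot.get_state()["gripper_width"])
go(95,36,137)
look("a",True)
print(robot.get_state()["ft_force"],robot.get_state()["clock"])
E
```

```text
top cap local [41.3 36.5] size [28. 29.] s 0.244 a -0.222
scene cap local [38.7 34.7] size [25. 28.] s 0.228 a -0.210
[-4.48652047e-02  1.67649448e-01  1.55350165e+00 -4.44089210e-16
  1.42044156e+00  1.24093112e+00]
[-4.35445991e-02  1.67584772e-01  1.55362025e+00  2.27203629e-04
  1.42047031e+00  1.24088440e+00] -0.000574231222181619
top cap local [85.7 37.8] size [ 2. 78.] s 0.525 a -0.259
scene cap local [84.1 36.7] size [10. 85.] s 0.514 a -0.249
[-0.08994404  0.11528477 -0.27243637] 5.05
```

View pics/a_scene.png

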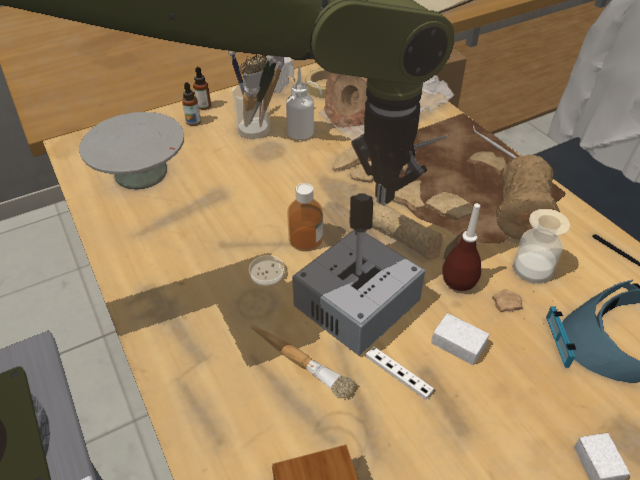

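Shut fingers are behind the knob at about (385,195), clear of everything. Next I'll push toward neutral, feeling for contact first.

Run:
```python
from h import *
loc=lambda:((np.array(robot.get_state()["tool_pos"])[:2]-O)@R).round(1)
print(go(45,36,137,40,1.0),loc(),robot.get_state()["ft_force"].round(2))
print(go(33,36,137,40),loc(),robot.get_state()["ft_force"].round(2))
go(60,36,137); go(60,36,230); 
robot.reach(W(20,130,260),[np.pi,0,YAW-np.pi/2])
print(robot.get_state()["joint_pos"].round(2),robot.get_state()["clock"])
look("b",True)
cv2.imwrite("pics/b.png",cv2.resize(cv2.imread("pics/b_top.png")[170:280,285:395],None,fx=5,fy=5,interpolation=cv2.INTER_CUBIC))
```

```text
True [73.7 36.1] [0.28 0.46 1.75]
False [34.2 36.5] [0.74 4.41 9.54]Traceback (most recent call last):
  File "<stdin>", line 6, in <module>
rig.Unreachable: the arm cannot take that pose within its joint ranges
```

Run:
```python
from h import *
robot.reach(W(20,130,260),[np.pi,0,YAW+np.pi/2])
print(robot.get_state()["joint_pos"].round(2),robot.get_state()["clock"],robot.get_state()["ft_force"].round(2))
look("b",True)
cv2.imwrite("pics/b.png",np.hstack([cv2.resize(cv2.imread("pics/b_top.png")[170:280,285:395],None,fx=3.6,fy=3.6),cv2.resize(cv2.imread("pics/b_scene.png")[180:355,285:435],None,fx=2.263,fy=2.263)[:396]]))
```

```text
[ 0.07 -0.03  1.76 -0.    1.41 -0.22] 9.6917 [ 0.04  0.28 -0.31]
top cap local [ 7.2 36.1] size [28. 26.] s 0.042 a -0.213
scene cap local [ 6.5 35.9] size [27. 29.] s 0.038 a -0.212
```

View pics/b.png

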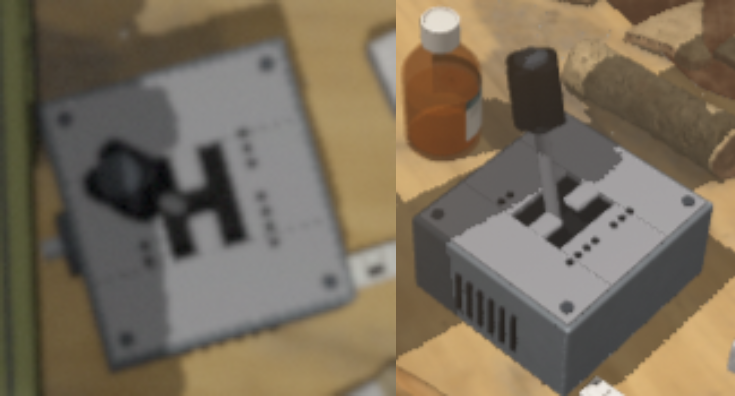

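Lever is opposite the neutral lane but about 6 mm too far forward at the knob. I'll nudge it once more, then push right from the left side with force feedback.

Run:
```python
from h import *
robot.reach(W(60,36,240),ROT); go(60,36,137); 
go(26.5,36,137,40); print(((robot.get_state()["tool_pos"][:2]-O)@R).round(1))
go(60,36,137); go(60,36,230)
robot.reach(W(0,100,260),[np.pi,0,YAW+np.pi/2])
look("c")
s=robot.get_state();print(s["clock"])
```

```text
[27. 36.]
top cap local [-3.8 31.1] size [24. 19.] s -0.022 a -0.183
scene cap local [-1.2 35.8] size [26. 29.] s -0.007 a -0.211
16.2667
```

Run:
```python
from h import *
ROT[2]+=np.pi/2
P=lambda:print(((robot.get_state()["tool_pos"][:2]-O)@R).round(1),(robot.get_state()["ft_force"]).round(1))
go(0,92,260);go(0,92,134)
for y in(40,20,5,-4):
    r=go(0,y,134,40,25);P()
    if r: print("stopped");break
go(0,y+25,134);go(0,y+25,240);go(0,110,260)
look("d",True);print(robot.get_state()["clock"])
cv2.imwrite("pics/d.png",np.hstack([cv2.resize(cv2.imread("pics/d_top.png")[170:280,285:395],None,fx=3.6,fy=3.6),cv2.resize(cv2.imread("pics/d_scene.png")[180:355,285:435],None,fx=2.263,fy=2.263)[:396]]))
```

```text
[-0. 40.] [0.2 0.3 1. ]
[ 0.  19.5] [ 0.6 -1.  -0.2]
[-0.1  4.5] [-0.8 -0.9 -0.3]
[-0.2 -4. ] [ 0.1  1.8 -1.8]
top cap local [  1.8 -39.7] size [23. 27.] s 0.011 a 0.234
scene cap local [ -0.9 -40. ] size [26. 30.] s -0.005 a 0.236
23.6917
```

View pics/d.png

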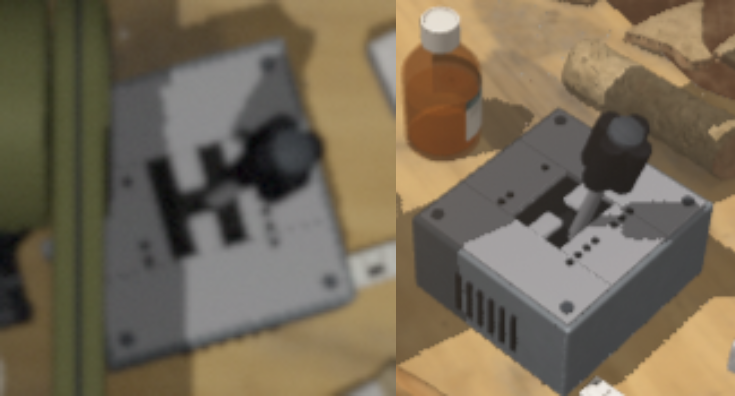

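Lever is across to the right in neutral. Now push it forward.

Run:
```python
from h import *
P=lambda:print(((robot.get_state()["tool_pos"][:2]-O)@R).round(1),(robot.get_state()["ft_force"]).round(1))
go(0,60,260);robot.reach(W(-70,-37,260),ROT)
go(-70,-37,128)
for x in(-30,-5,8,14,18):
    r=go(x,-37,128,40,15);P()
    if r: print("stopped");break
go(x-40,-37,128);go(x-40,-37,240);robot.reach(W(-120,-37,280),ROT)
look("e",True);print(robot.get_state()["clock"])
cv2.imwrite("pics/e.png",np.hstack([cv2.resize(cv2.imread("pics/e_top.png")[170:280,285:395],None,fx=3.6,fy=3.6),cv2.resize(cv2.imread("pics/e_scene.png")[180:355,285:435],None,fx=2.263,fy=2.263)[:396]]))
```

```text
[-30.1 -37. ] [ 0.1  0.2 -0.3]
[ -4.8 -36.9] [-0.1  0.8 -0.9]
[  8.2 -37. ] [-0.6  0.4  0.3]
[ 13.5 -36.9] [-3.2 -1.  -0.7]
[ 15.7 -36.8] [-9.5 -3.1  0.6]
top cap local [ 51.5 -35.9] size [27. 28.] s 0.306 a 0.222
scene cap local [ 49.  -37.3] size [28. 27.] s 0.290 a 0.230
32.7917
```

View pics/e.png

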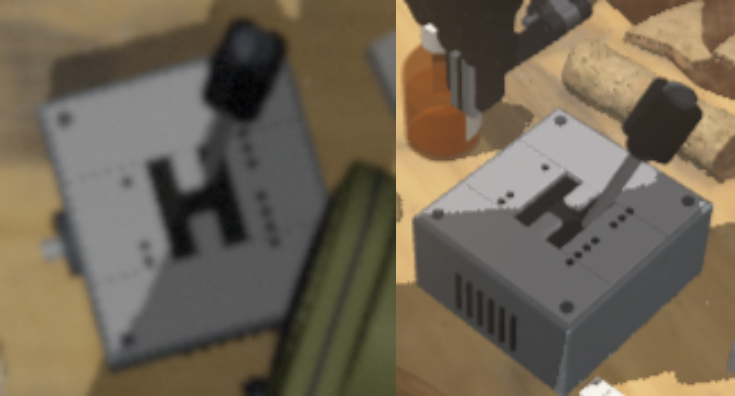

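The stiff end stop (position lagged by 2 mm as the force rose to 9.5 N), the view and the bias-corrected estimate (s ≈ 0.35, a ≈ 0.26) all agree that the lever is home in third. The hand is clear.

```bash
python3 -c "
from rig import robot
print(robot.hand_in())"
```

```text
the job is handed in; nothing more can be done
None
```

The lever is pushed fully forward into third gear against its end stop with the hand clear, and the job is handed in at about 33 s; hand-in returned no verdict.

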